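# Kit a ceiling-fan repair order

### The job

Make up the fan repair kit in the yellow tray: the blue capacitor in the blue pocket, the regulator with the black knob in the red pocket and the ball bearing in the green pocket, each set down gently, upright or flat on the pocket's floor. The capacitor is in the grey organiser: slide open only the lid above the blue one, and leave that lid fully closed again. Leave the black and orange capacitors and the red-knobbed regulator where they are.

Things in the scene. Friction and masses are not known exactly. Their poses are not given: they have to be found in the camera images.
- tray: yellow kit tray, fixed to the bench, 237 (its x) x 106 (y) mm, walls 3 mm thick and 25 mm high, three pockets in a row along x, each 75 (x) x 100 (y) mm inside with its floor 4 mm above the bench. Pocket centres: blue floor x = -78 mm, red x = 0, green x = +78 mm, all y = 0. Origin: centre of the underside; z up.
- lid_a: clear sliding lid over the +y end one of the grey organiser's three compartments. Plate 114 (x) x 60 (y) x 4 mm. Origin: centre of its underside, 42 mm above the bench; closed (as all start), it is right over its compartment's centre. White grip ridge on it 12 (x) x 40 (y) mm, centred at x = -42 mm, from 4 to 16 mm above the origin. Opens 108 mm along its own +x, closes along -x to a stop.
- lid_b: clear sliding lid over the middle one of the grey organiser's three compartments. Same lid, axes and ridge as lid_a. Lids stay where left (1 N friction). Each compartment inside is 104 (x) x 60 (y) mm, white floor 4 mm above the bench, walls 6 mm thick, 42 mm high. An open lid lies over the rear deck, level with the rim.
- lid_c: clear sliding lid over the -y end one of the grey organiser's three compartments. Same lid, axes and ridge as lid_a. Lids are 66 mm apart along y. The organiser is fixed to the bench, to the left or right, at a varying angle.
- cap_blue: motor capacitor, an upright cylinder 30 mm across, blue sleeve, body 32 mm high with two thin brass tabs to 36 mm on top (grip the sleeve), about 45 g. Stands at the start inside one of the three closed compartments, within 10 mm of its middle. Origin: centre of the underside; z up. WANTED: goes into the tray's blue pocket.
- cap_black: motor capacitor, an upright cylinder 30 mm across, black sleeve, body 32 mm high with two thin brass tabs to 36 mm on top (grip the sleeve), about 45 g. Stands at the start inside one of the three closed compartments, within 10 mm of its middle. Origin: centre of the underside; z up. Look-alike: stays in its closed compartment.
- cap_orange: motor capacitor, an upright cylinder 30 mm across, orange sleeve, body 32 mm high with two thin brass tabs to 36 mm on top (grip the sleeve), about 45 g. Stands at the start inside one of the three closed compartments, within 10 mm of its middle. Origin: centre of the underside; z up. Look-alike: stays in its closed compartment.
- reg_black: fan speed regulator: white box 46 x 46 x 28 mm with a black round knob, 28 mm across and 12 mm high, on top (40 mm in all), about 80 g. On the open bench. Origin: centre of the underside; z up, x and y along the box's sides. WANTED: goes into the tray's red pocket.
- reg_red: fan speed regulator: white box 46 x 46 x 28 mm with a red round knob, 28 mm across and 12 mm high, on top (40 mm in all), about 80 g. On the open bench. Origin: centre of the underside; z up, x and y along the box's sides. Look-alike: stays where it is.
- bearing: ball bearing, a bright steel ring lying flat, 42 mm across outside, 17 mm bore, 15 mm high, about 70 g, on the open bench. WANTED: goes into the tray's green pocket. Origin: centre of the underside; z up.

How it is judged:
At the end, for the whole second after the job is handed in: The three wanted parts rest still in their pockets (within 30 mm along and 45 mm across of the pocket centre, under 12 mm above the tray's underside, tilt under 0.15 rad); all lids within 8 mm of closed; look-alikes within 25 mm of their starts (x of cap_blue in the frame of tray between -0.108 and -0.048 m and y of cap_blue in the frame of tray between -0.045 and 0.045 m and z of each of cap_blue, reg_black, bearing in the frame of tray below 0.012 m and angle between each of cap_blue, reg_black, bearing's own z axis and vertical below 0.15 rad and linear speed of each of cap_blue, reg_black, bearing below 0.02 m/s and x of reg_black in the frame of tray between -0.03 and 0.03 m and y of reg_black in the frame of tray between -0.045 and 0.045 m and x of bearing in the frame of tray between 0.048 and 0.108 m and y of bearing in the frame of tray between -0.045 and 0.045 m and distance of each of cap_black, cap_orange, reg_red from where it was at the start of the episode below 0.025 m and distance of each of lid_a, lid_b, lid_c from where it was at the start of the episode below 0.008 m); the robot touches nothing.
It fails at once if a look-alike (black or orange capacitor, red-knobbed regulator) was shifted by more than 25 mm (distance of any of cap_black, cap_orange, reg_red from where it was at the start of the episode above 0.025 m).
It fails at once if the lid over a wrong capacitor was opened by more than 15 mm ((distance of lid_a from where it was at the start of the episode above 0.015 m and y of cap_black in the frame of lid_a between -0.033 and 0.033 m) or (distance of lid_a from where it was at the start of the episode above 0.015 m and y of cap_orange in the frame of lid_a between -0.033 and 0.033 m) or (distance of lid_b from where it was at the start of the episode above 0.015 m and y of cap_black in the frame of lid_b between -0.033 and 0.033 m) or (distance of lid_b from where it was at the start of the episode above 0.015 m and y of cap_orange in the frame of lid_b between -0.033 and 0.033 m) or (distance of lid_c from where it was at the start of the episode above 0.015 m and y of cap_black in the frame of lid_c between -0.033 and 0.033 m) or (distance of lid_c from where it was at the start of the episode above 0.015 m and y of cap_orange in the frame of lid_c between -0.033 and 0.033 m)).
It fails at once if a part was dropped or thrown into the tray (faster than 0.6 m/s below the rim) ((horizontal distance between cap_blue and tray below 0.14 m and height (world z) of cap_blue below 0.022 m and linear speed of cap_blue above 0.6 m/s) or (horizontal distance between reg_black and tray below 0.14 m and height (world z) of reg_black below 0.022 m and linear speed of reg_black above 0.6 m/s) or (horizontal distance between bearing and tray below 0.14 m and height (world z) of bearing below 0.022 m and linear speed of bearing above 0.6 m/s)).
It also fails if it takes over 109 s, if anything falls off the work surface, if the arm or the gripper's body presses on something with over 40 N, if the wrist force passes 120 N, or if a joint passes its speed limit or range.

### The arm

A 6-joint arm with a two-finger parallel gripper is mounted at the origin on the work surface. World frame = base frame: x ahead of the robot, y to its left, z up, the work surface at z = 0. Lengths are in m, angles in rad, forces in N, time in s.
With the tool pointing down it reaches from about 0.25 to 0.725 m from the base axis. Payload 4 kg.
Tool frame: the origin (TCP) lies midway between the tips of the shut fingers; the grasp point (between the pads) lies 19 mm behind it; z points along the fingers, y is the line along which they close (so a half turn about z gives the same grasp; the last joint's range is limited). The gripper opens to 85 mm and grips with 20 to 120 N. Pads are 22 mm wide; open, the fingers measure 114 mm over their backs; the gripper's body (76 mm by 85 mm) begins 54 mm behind the grasp point. The pads swing forward as they close: fully open they stand 13 mm farther back than shut.
Start: joints at [1.313, 0.241, 0.005, 1.335, 0, 1.571], TCP at [0.127, 0.483, 0.193] pointing down, gripper open.
Joint ranges: [-2.72, 2.72], [-1.05, 1.87], [-1.09, 1.28], [-1.99, 2.15], [-1.42, 1.44], [-3.14, 3.14]. Speed limits (rad/s): [2.79, 2.79, 3.14, 3.14, 3.14, 3.14].

### API

Orientations are given as a unit quaternion [x, y, z, w].
In Python, from workcell import bot gives the robot as it stands. The module is installed in compiled form; this text tells all that it offers.
- The arm moves only by the tool jog_arm, never from a script. Its argument "deltas" is a list of rows, each an object with "fingers": the opening, from 0 (shut) to 1 (fully open); "delta_pos": the shift along the tool's x, y, z normalised to -1 to 1, where 1 is 300 mm, a list of three; "yaw": the turn about the tool's z normalised to -1 to 1, where 1 is pi/4 rad. A call has 1 to 12 rows; each row is the pose to reach, as a shift and turn from the pose commanded when the call began, along the tool's axes at that moment; what a row does not reach only later rows make up. A row lasts 1/10 s, in which the tool goes at most 50 mm and 8.59 degrees, less where a joint would pass 70% of its speed; a pose out of reach is approached as far as the arm can. A call with a number of a shift or a turn outside -1 to 1 is refused whole. A call with a gripper value outside its range is refused whole. The fingers move at their own pace and stop on an object; the grip force is fixed at half the most. Time passes only in rows, so rows that repeat a pose let the fingers close. It gives the time, the measured TCP pose, the force, the opening and the grip force at its end, in the units of the state.
- bot.get_obs(): the state, without advancing time (a new reading comes with each control period).
- bot.camera(name): name is "side" or "top"; returns a dict with "image" (384x512x3 uint8, red, green, blue), "range_z" (384x512 float32, m along the optical axis (not along the pixel's ray), 0 where there is no reading), "fx", "fy", "cx", "cy" (pixels), "rvec" (rotation vector, rad) and "tvec" (3), from world to camera coordinates, as OpenCV has them. Camera axes: x right, y down, z forward; pixel columns grow to the right and rows downward; lengths in m; the calibration is good to about 2 mm. A picture is of the moment at which its call begins.
- bot.job_done(): hands the job in; it is judged then, once.
The state is a dict: "clock": time; "joint_pos": joint angles; "joint_vel": joint speeds; "tau": joint torques, N m; "eef_pos": TCP position; "tool_rot": TCP orientation; "ft_force": force on the tool from outside, world axes, zero at the start; "ft_torque": the same for the moment, N m; "grip_width": finger opening in m; "grasp_force": force on a finger pad.
Only numpy, scipy, OpenCV 4.12 (cv2) and the standard library are available. Lean on these libraries where they do the work, as an engineer would, in place of code of your own. Each camera call takes 0.05 s, during which the arm holds its last target. There are 200 camera calls.

## Working session

There is one attempt and no reset: what is moved stays moved. The work goes in short steps, Python scripts to look and compute and a tool call to move; the robot and the scene stay as the last step left them, time stands still between calls to the robot, and variables do not carry over. Pictures are saved under pics/ and viewed, at most 14 in all, crops included, and the job is handed in when it is done.

Besides the shell and the picture viewer there is one more tool, called after ">>>" by a JSON object that holds its "api" and its "payload", one argument or row to a line. jog_arm: Moves the arm, as the interface text tells. Scaled input: -1 to 1 covers 300 mm each way for a shift and pi/4 rad each way for a turn. Its arguments: {"type":"object","properties":{"deltas":{"type":"array","items":{"type":"object","properties":{"fingers":{"type":"number"},"delta_pos":{"type":"array","items":{"type":"number"}},"yaw":{"type":"number"}}}}},"required":["deltas"]}

```bash
mkdir -p pics
cat > h.py <<'E'
import numpy as np, cv2
from workcell import bot
def cam(n):
    c=bot.camera(n); R=cv2.Rodrigues(np.array(c["rvec"],float))[0]; c["R"]=R; c["t"]=np.array(c["tvec"],float).ravel(); return c
def ray(c,u,v,z):
    o=-c["R"].T@c["t"]; d=c["R"].T@np.array([(u-c["cx"])/c["fx"],(v-c["cy"])/c["fy"],1.]); return o+d*(z-o[2])/d[2]
def cloud(c):
    v,u=np.mgrid[0:384,0:512]; z=c["range_z"]; p=np.stack([(u-c["cx"])/c["fx"]*z,(v-c["cy"])/c["fy"]*z,z],-1)
    w=(p-c["t"])@c["R"]; w[z==0]=np.nan; return w
def proj(c,p):
    q=c["R"]@np.asarray(p,float)+c["t"]; return q[0]/q[2]*c["fx"]+c["cx"],q[1]/q[2]*c["fy"]+c["cy"]
def save(c,n,crop=None,s=1.5):
    im=c["image"]
    if crop: x0,y0,x1,y1=crop; im=im[y0:y1,x0:x1]
    cv2.imwrite("pics/"+n,cv2.resize(im[...,::-1],None,fx=s,fy=s))
E
python3 - <<'E'
from h import *
for n in("top","side"):
    c=cam(n); save(c,n+"0.png"); print(n,c["fx"],-c["R"].T@c["t"],c["R"][2],np.mean(c["range_z"]==0))
o=bot.get_obs(); print(o["clock"],o["eef_pos"],o["tool_rot"],o["grip_width"])
E
```

```text
top 450.1435286032995 [0.41337413 0.00485383 1.02803029] [ 0.15700892 -0.01707649 -0.98744954] 0.0039215087890625
side 375.58951433529427 [0.29880501 0.72941501 0.54910499] [ 0.30612874 -0.78938501 -0.53212452] 0.0039215087890625
0.1 [0.12728668 0.48287131 0.19169658] [ 1.28508270e-01  9.91707987e-01 -9.36150524e-04 -1.27664464e-04] 0.0852111491632159
```

View pics/top0.png

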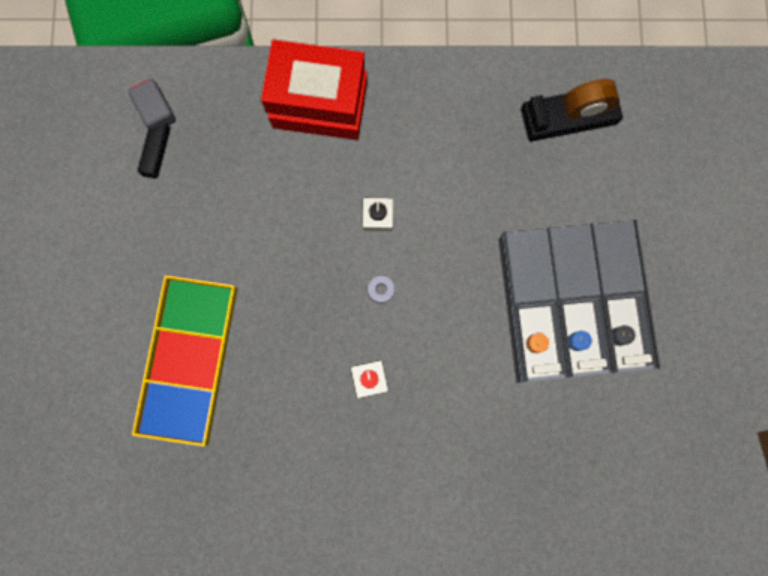

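View pics/side0.png

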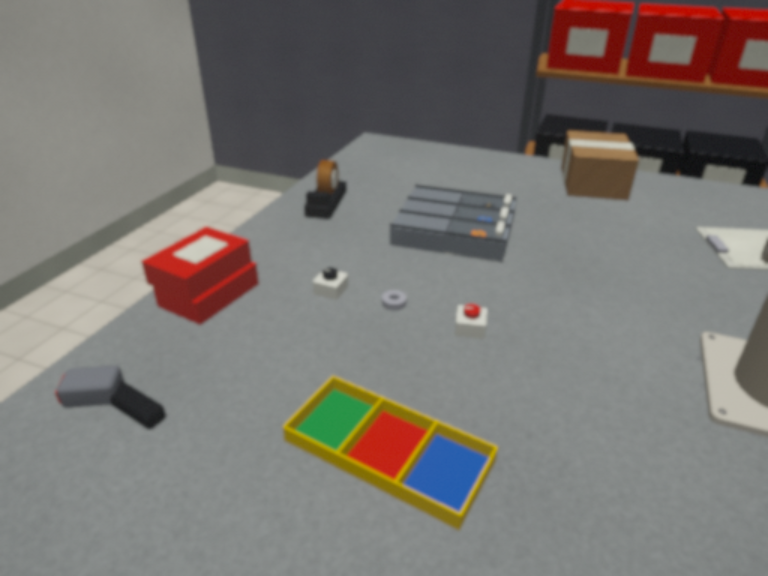

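The top view (768x576) shows the blue capacitor at (580,341) under the middle lid, so lid_b is the one to open. Ridges are at (545,369), (591,365) and (637,360). The black regulator is at (378,212), the red one at (369,379), the bearing at (381,289), and the tray at (184,360). The side view agrees, with the deck at the far side of the organiser.

```bash
cat > m.py <<'E'
from h import *
def comp(mask,box):
    x0,y0,x1,y1=box; m=np.zeros_like(mask,np.uint8); m[y0:y1,x0:x1]=mask[y0:y1,x0:x1]
    n,l,s,ce=cv2.connectedComponentsWithStats(m); i=1+np.argmax(s[1:,4]); 
    return (l==i).astype(np.uint8),ce[i],s[i,4]
def hull_rect(c,m,z):
    k=max(cv2.findContours(m,cv2.RETR_EXTERNAL,cv2.CHAIN_APPROX_NONE)[0],key=cv2.contourArea)[:,0]
    p=np.array([ray(c,u,v,z)[:2] for u,v in k],np.float32)
    return cv2.minAreaRect(p*1000)
E
python3 - <<'E'
from m import *
c=cam("top"); im=c["image"]; hsv=cv2.cvtColor(im,cv2.COLOR_RGB2HSV); H,S,V=[hsv[...,i].astype(int) for i in range(3)]
w=cloud(c)
np.set_printoptions(precision=4,suppress=True)
L=(75,170,170,310)
for n,m in (("blue",(abs(H-110)<12)&(S>120)),("red",((H<8)|(H>172))&(S>150)),("green",(abs(H-65)<20)&(S>120))):
    mm,ce,a=comp(m,L); print(n,a,ray(c,*ce,.004),hull_rect(c,mm,.004))
y=(abs(H-24)<8)&(S>150)&(V>120); mm,ce,a=comp(y,L); print("tray",a,hull_rect(c,mm,.025))
wh=(S<45)&(V>170)
for n,b in(("regb",(235,125,270,160)),("regr",(230,235,265,270))):
    mm,ce,a=comp(wh,b); 
    r=hull_rect(c,mm,.028); print(n,a,r, "zmed",np.nanmedian(w[...,2][mm>0]))
for n,m,b,z in(("knobK",V<70,(235,125,270,160),.04),("knobR",((H<8)|(H>172))&(S>120),(230,235,265,270),.04),("capB",(abs(H-110)<12)&(S>120),(365,205,410,250),.036-.004+.004),):
    mm,ce,a=comp(m,b); print(n,a,ce,ray(c,*ce,z),hull_rect(c,mm,z), np.nanmedian(w[...,2][mm>0]))
bm=(w[...,2]>.008)&(w[...,2]<.03); mm,ce,a=comp(bm,(238,175,272,210)); print("bearing",a,ray(c,*ce,.015),hull_rect(c,mm,.015))
# ridges by height
rm=(w[...,2]>.050); 
for b in((345,235,378,255),(378,232,408,253),(408,230,440,250)):
    mm,ce,a=comp(rm,b); print("ridge",a,ray(c,*ce,.058),hull_rect(c,mm,.058),np.nanmedian(w[...,2][mm>0]))
om=(w[...,2]>.03); mm,ce,a=comp(om,(325,140,450,262)); print("org",a,hull_rect(c,mm,.042))
E
```

```text
blue 1393 [0.3872 0.3101 0.004 ] ((387.4071044921875, 309.9641418457031), (93.4630126953125, 71.99845886230469), 81.13904571533203)
red 1361 [0.4652 0.2978 0.004 ] ((465.6000061035156, 297.78326416015625), (93.79067993164062, 73.02780151367188), 81.0999526977539)
green 1320 [0.5433 0.2856 0.004 ] ((543.562744140625, 285.6307373046875), (94.15531158447266, 73.08197021484375), 80.97105407714844)
tray 782 ((464.97747802734375, 293.7266845703125), (107.78571319580078, 237.71969604492188), 81.08346557617188)
regb 275 ((684.6395263671875, 8.064386367797852), (43.60403060913086, 44.80193328857422), 89.779541015625) zmed 0.028361172113376475
regr 312 ((433.1605224609375, 21.762401580810547), (46.20553207397461, 46.41215896606445), 11.595602989196777) zmed 0.02835117011169081
knobK 74 [251.527  140.9595] [0.6826 0.008  0.04  ] ((682.500732421875, 8.042604446411133), (20.367843627929688, 23.299211502075195), 89.77070617675781) 0.04018215122801429
knobR 98 [245.9592 252.7245] [0.4323 0.0214 0.04  ] ((433.372802734375, 21.84467315673828), (24.565383911132812, 22.89393424987793), 44.8591461181640
[... 221 characters left out ...]
.0045 0.015 ] ((569.4652099609375, 4.642993927001953), (40.12599182128906, 39.82269287109375), 26.103851318359375)
ridge 110 [ 0.4464 -0.2319  0.058 ] ((446.3641662597656, -231.417724609375), (41.21354293823242, 12.804790496826172), 89.55021667480469) 0.058536800854298326
ridge 109 [ 0.4524 -0.2973  0.058 ] ((452.4674377441406, -297.5623779296875), (11.875758171081543, 40.61515808105469), 5.164400100708008) 0.05841108187710026
ridge 109 [ 0.4583 -0.3627  0.058 ] ((458.3517761230469, -362.52874755859375), (11.900877952575684, 41.73247146606445), 5.164331436157227) 0.05851768675850099
org 9256 ((548.8432006835938, -288.9726257324219), (225.38807678222656, 207.9200897216797), 5.146069049835205)
```

```bash
cat > go.py <<'E'
# usage: go.py x y z heading_deg ... (chained targets); prints tool-frame deltas
import sys; from h import *
from scipy.spatial.transform import Rotation as Ro
o=bot.get_obs(); p=np.array(o["eef_pos"]); ty=Ro.from_quat(o["tool_rot"]).as_matrix()[:,1]; h=np.degrees(np.arctan2(ty[1],ty[0]))
print("t%.1f"%o["clock"],p.round(4),"head %.2f"%h,"w %.4f"%o["grip_width"],"F",np.round(o["ft_force"],1),"j6 %.2f"%o["joint_pos"][5])
a=list(map(float,sys.argv[1:]))
for i in range(0,len(a),4):
    q=np.array(a[i:i+3]); r=np.radians(h); y=np.array([np.cos(r),np.sin(r),0]); x=np.array([-np.sin(r),np.cos(r),0])
    d=q-p; g=(a[i+3]-h+90)%180-90
    print("delta_pos",np.round([d@x/.3,d@y/.3,-d[2]/.3],4),"yaw",round(-g/45,4)); p=q; h=h+g
E
python3 go.py .35 .24 .15 75.2  .5695 .0045 .08 81
```

```text
t0.1 [0.1273 0.4829 0.1918] head 75.23 w 0.0852 F [ 0.1 -0.3  0.3] j6 1.57
delta_pos [-0.9242 -0.5938  0.1394] yaw 0.0006
delta_pos [-0.9079 -0.5721  0.2333] yaw -0.1289
```

>>> {"api": "jog_arm", "payload": {
  "deltas": [
    {"delta_pos":[-0.924,-0.594,0.139],"yaw":0,"fingers":0.75},
    {"delta_pos":[-0.924,-0.594,0.139],"yaw":0,"fingers":0.75},
    {"delta_pos":[-0.924,-0.594,0.139],"yaw":0,"fingers":0.75},
    {"delta_pos":[-0.924,-0.594,0.139],"yaw":0,"fingers":0.75},
    {"delta_pos":[-0.924,-0.594,0.139],"yaw":0,"fingers":0.75},
    {"delta_pos":[-0.924,-0.594,0.139],"yaw":0,"fingers":0.75},
    {"delta_pos":[-0.924,-0.594,0.139],"yaw":0,"fingers":0.75},
    {"delta_pos":[-0.924,-0.594,0.139],"yaw":0,"fingers":0.75},
    {"delta_pos":[-0.924,-0.594,0.139],"yaw":0,"fingers":0.75}
  ]
}}

```text
clock: 1.05
eef_pos: [0.3501, 0.2399, 0.1505]
tool_rot: [0.13, 0.992, -0.0, -0.001]
ft_force: [-0.1, -0.3, -0.8]
grip_width: 0.0639
grasp_force: 0.0
```

>>> {"api": "jog_arm", "payload": {
  "deltas": [
    {"delta_pos":[-0.908,-0.572,0.233],"yaw":-0.129,"fingers":0.75},
    {"delta_pos":[-0.908,-0.572,0.233],"yaw":-0.129,"fingers":0.75},
    {"delta_pos":[-0.908,-0.572,0.233],"yaw":-0.129,"fingers":0.75},
    {"delta_pos":[-0.908,-0.572,0.233],"yaw":-0.129,"fingers":0.75},
    {"delta_pos":[-0.908,-0.572,0.233],"yaw":-0.129,"fingers":0.75},
    {"delta_pos":[-0.908,-0.572,0.233],"yaw":-0.129,"fingers":0.75},
    {"delta_pos":[-0.908,-0.572,0.233],"yaw":-0.129,"fingers":0.75},
    {"delta_pos":[-0.908,-0.572,0.233],"yaw":-0.129,"fingers":0.75},
    {"delta_pos":[-0.908,-0.572,0.233],"yaw":-0.129,"fingers":0.75},
    {"delta_pos":[-0.908,-0.572,0.233],"yaw":-0.129,"fingers":0.75}
  ]
}}

```text
clock: 2.05
eef_pos: [0.569, 0.007, 0.0811]
tool_rot: [0.077, 0.997, 0.0, -0.0]
ft_force: [-0.7, 0.2, -0.3]
grip_width: 0.0636
grasp_force: 0.0
```

```bash
python3 go.py .5695 .0045 .001 81; python3 -c "
from h import *
c=cam('side'); save(c,'s1.png',(200,100,400,260),3.5)"
```

```text
t2.0 [0.569  0.007  0.0811] head 81.18 w 0.0636 F [-0.7  0.2 -0.3] j6 0.17
delta_pos [-0.0031 -0.0081  0.2668] yaw 0.0041
```

View pics/s1.png

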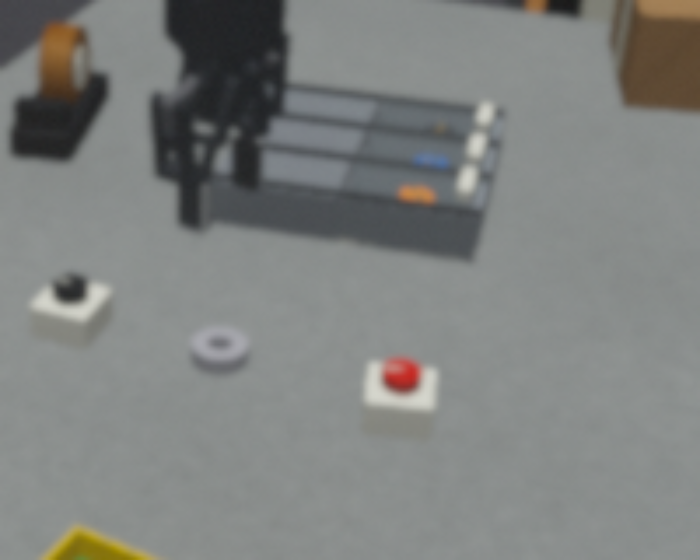

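The gripper (fingers at about (190,200) and (245,170)) stands over the bearing at (220,348). Nothing is touched.

>>> {"api": "jog_arm", "payload": {
  "deltas": [
    {"delta_pos":[0,0,0.1],"yaw":0,"fingers":0.75},
    {"delta_pos":[0,0,0.2],"yaw":0,"fingers":0.75},
    {"delta_pos":[0,0,0.25],"yaw":0,"fingers":0.75},
    {"delta_pos":[0,0,0.263],"yaw":0,"fingers":0.75},
    {"delta_pos":[0,0,0.263],"yaw":0,"fingers":0.75},
    {"delta_pos":[0,0,0.263],"yaw":0,"fingers":0.75}
  ]
}}

```text
clock: 2.7
eef_pos: [0.5707, 0.0057, 0.0035]
tool_rot: [0.078, 0.997, 0.0, 0.001]
ft_force: [0.6, 0.5, -0.3]
grip_width: 0.0644
grasp_force: 0.0
```

>>> {"api": "jog_arm", "payload": {
  "deltas": [
    {"delta_pos":[0,0,0],"yaw":0,"fingers":0.4},
    {"delta_pos":[0,0,0],"yaw":0,"fingers":0.4},
    {"delta_pos":[0,0,0],"yaw":0,"fingers":0.4},
    {"delta_pos":[0,0,0],"yaw":0,"fingers":0.4},
    {"delta_pos":[0,0,0],"yaw":0,"fingers":0.4},
    {"delta_pos":[0,0,0],"yaw":0,"fingers":0.4}
  ]
}}

```text
clock: 3.3
eef_pos: [0.5697, 0.005, 0.002]
tool_rot: [0.078, 0.997, -0.0, -0.0]
ft_force: [-0.4, -0.5, -0.1]
grip_width: 0.0341
grasp_force: 0.0
```

```bash
python3 -c "
from h import *
c=cam('side'); save(c,'s2.png',(220,130,340,220),6)"
```

```text
(no output)
```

View pics/s2.png

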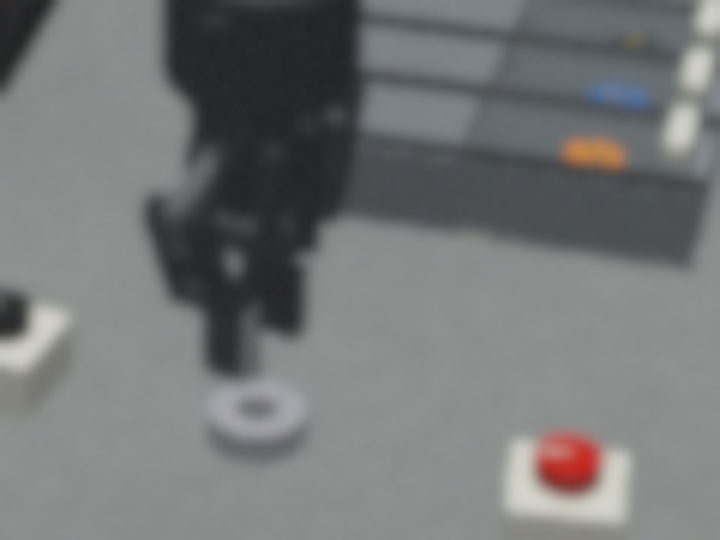

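```bash
python3 -c "
from h import *
c=cam('side')
for p in [(.5695,.0045,.015),(.5697,.005,.002),(.5697,.005+.017,.002),(.5697,.005+.017,.02),(.433,.0217,.04),(.4524,-.2973,.058)]:
    u,v=proj(c,p); print(p,(u-220)*6,(v-130)*6)
w=cloud(c)
for u,v in [(228,372),(228,350),(285,330),(255,388),(235,440)]: print((u,v),w[130+v//6,220+u//6].round(4))
"
```

```text
(0.5695, 0.0045, 0.015) 256.54143911734263 404.1393379531832
(0.5697, 0.005, 0.002) 255.2210631318419 430.1724280081965
(0.5697, 0.022000000000000002, 0.002) 240.4472422679662 452.16843240568085
(0.5697, 0.022000000000000002, 0.02) 240.9158318167705 416.4666144788558
(0.433, 0.0217, 0.04) 571.2056645333429 450.4984074111283
(0.4524, -0.2973, 0.058) 696.222051609791 63.77865083105223
(228, 372) [0.5696 0.0374 0.0515]
(228, 350) [0.57   0.0363 0.0621]
(285, 330) [ 0.5643 -0.0102  0.0442]
(255, 388) [ 0.5775 -0.0109  0.0134]
(235, 440) [0.5711 0.0259 0.0114]
```

The fingertips, near (228,372) in the crop, are clearly above the bearing at (255,410). Depth puts the tips at z≈0.045, although the reported TCP z is 0.002. I'll measure that offset properly before going lower.

```bash
cat > tip.py <<'E'
from h import *
o=bot.get_obs(); p=o["eef_pos"]
for n in("side","top"):
    c=cam(n); w=cloud(c); im=c["image"].max(-1)
    d=np.hypot(w[...,0]-p[0],w[...,1]-p[1]); k=(d<.06)&(im<75)&(w[...,2]>.004)
    q=w[k]; 
    if len(q): q=q[np.argsort(q[:,2])]; print(n,len(q),"lowest",q[:12].round(4).tolist()[::3],"y range",q[:,1].min().round(3),q[:,1].max().round(3),"x",q[:,0].min().round(3),q[:,0].max().round(3))
print(p,o["joint_pos"],o["grip_width"])
E
python3 tip.py
```

```text
side 2867 lowest [[0.5727, -0.0114, 0.0445], [0.565, -0.0118, 0.0461], [0.562, -0.0108, 0.0474], [0.5732, -0.0123, 0.0497]] y range -0.051 0.065 x 0.525 0.601
top 88 lowest [[0.6094, 0.0406, 0.47], [0.6047, 0.0402, 0.4759], [0.6031, -0.0298, 0.4797], [0.5936, -0.0306, 0.4847]] y range -0.031 0.041 x 0.526 0.609
[0.56964838 0.00508891 0.00193667] [ 8.94897750e-03  5.25026353e-01 -9.81174821e-02  9.47861455e-01
 -2.62705898e-05  1.65456014e-01] 0.03413683411784015
```

>>> {"api": "jog_arm", "payload": {
  "deltas": [
    {"delta_pos":[0,0,-0.03],"yaw":0,"fingers":0.75},
    {"delta_pos":[0,0,-0.03],"yaw":0,"fingers":0.75},
    {"delta_pos":[0,0,-0.03],"yaw":0,"fingers":0.75},
    {"delta_pos":[0,0,-0.03],"yaw":0,"fingers":0.75},
    {"delta_pos":[0,0,0.0],"yaw":0,"fingers":0.75},
    {"delta_pos":[0,0,0.03],"yaw":0,"fingers":0.75},
    {"delta_pos":[0,0,0.05],"yaw":0,"fingers":0.75},
    {"delta_pos":[0,0,0.05],"yaw":0,"fingers":0.75},
    {"delta_pos":[0,0,0.05],"yaw":0,"fingers":0.75}
  ]
}}

```text
clock: 4.4
eef_pos: [0.5693, 0.0051, -0.0135]
tool_rot: [0.078, 0.997, -0.0, -0.001]
ft_force: [-0.5, -0.1, 0.5]
grip_width: 0.0639
grasp_force: 0.0
```

```bash
python3 tip.py
```

```text
side 2713 lowest [[0.5707, -0.0277, 0.0353], [0.561, -0.0235, 0.0372], [0.5667, -0.0242, 0.0383], [0.5568, -0.0263, 0.0395]] y range -0.051 0.065 x 0.525 0.602
top 71 lowest [[0.6106, -0.03, 0.4541], [0.6054, -0.0296, 0.4612], [0.6024, -0.0293, 0.4662], [0.5981, 0.0407, 0.4678]] y range -0.031 0.041 x 0.527 0.611
[ 0.56931208  0.00508847 -0.01354713] [ 8.94432633e-03  5.43457349e-01 -1.13749464e-01  9.14736621e-01
 -1.10518355e-05  1.65448058e-01] 0.06393259852379715
```

The tips really are about 38 mm higher than the reported TCP implies: at 64 mm opening the tip is at TCP+48 mm, and at 34 mm it is at TCP+43 mm. From here on I use this measured offset and check it against the force reading.

>>> {"api": "jog_arm", "payload": {
  "deltas": [
    {"delta_pos":[0,0,0.03],"yaw":0,"fingers":0.75},
    {"delta_pos":[0,0,0.05],"yaw":0,"fingers":0.75},
    {"delta_pos":[0,0,0.07],"yaw":0,"fingers":0.75},
    {"delta_pos":[0,0,0.08],"yaw":0,"fingers":0.75},
    {"delta_pos":[0,0,0.08],"yaw":0,"fingers":0.75},
    {"delta_pos":[0,0,0.08],"yaw":0,"fingers":0.75},
    {"delta_pos":[0,0,0.08],"yaw":0,"fingers":0.75}
  ]
}}

```text
clock: 5.2
eef_pos: [0.57, 0.0051, -0.0367]
tool_rot: [0.078, 0.997, 0.0, 0.0]
ft_force: [0.6, -0.4, 0.8]
grip_width: 0.0641
grasp_force: 0.0
```

```bash
python3 tip.py
```

```text
side 2571 lowest [[0.5706, -0.0289, 0.0101], [0.5738, -0.03, 0.0118], [0.5607, -0.024, 0.0157], [0.5642, -0.0261, 0.0166]] y range -0.051 0.064 x 0.525 0.601
top 62 lowest [[0.6097, -0.0299, 0.4319], [0.6047, -0.0295, 0.4385], [0.5984, -0.0304, 0.4449], [0.5935, -0.0302, 0.4473]] y range -0.031 0.041 x 0.531 0.61
[ 0.57004188  0.00512858 -0.036743  ] [ 9.01436784e-03  5.72465391e-01 -1.35333013e-01  8.62420500e-01
 -2.95925899e-05  1.65473116e-01] 0.06405037970369264
```

Tip is at about 10 mm. Lower by 3 mm and close.

>>> {"api": "jog_arm", "payload": {
  "deltas": [
    {"delta_pos":[0,0,0.01],"yaw":0,"fingers":0.75},
    {"delta_pos":[0,0,0.01],"yaw":0,"fingers":0.4},
    {"delta_pos":[0,0,0.01],"yaw":0,"fingers":0.3},
    {"delta_pos":[0,0,0.01],"yaw":0,"fingers":0.3},
    {"delta_pos":[0,0,0.01],"yaw":0,"fingers":0.3},
    {"delta_pos":[0,0,0.01],"yaw":0,"fingers":0.3},
    {"delta_pos":[0,0,0.01],"yaw":0,"fingers":0.3},
    {"delta_pos":[0,0,0.01],"yaw":0,"fingers":0.3}
  ]
}}

```text
clock: 6.1
eef_pos: [0.5699, 0.0051, -0.0396]
tool_rot: [0.078, 0.997, 0.0, 0.0]
ft_force: [-2.0, 0.5, 4.8]
grip_width: 0.0397
grasp_force: 60.5
```

>>> {"api": "jog_arm", "payload": {
  "deltas": [
    {"delta_pos":[0,0,-0.05],"yaw":0,"fingers":0.3},
    {"delta_pos":[0,0,-0.15],"yaw":0,"fingers":0.3},
    {"delta_pos":[0,0,-0.27],"yaw":0,"fingers":0.3},
    {"delta_pos":[0,0,-0.27],"yaw":0,"fingers":0.3},
    {"delta_pos":[0,0,-0.27],"yaw":0,"fingers":0.3}
  ]
}}

```text
clock: 6.6
eef_pos: [0.5704, 0.0051, 0.0414]
tool_rot: [0.078, 0.997, 0.0, 0.001]
ft_force: [-0.7, -0.8, -0.8]
grip_width: 0.04
grasp_force: 60.6
```

```bash
python3 go.py .543 .2824 .04 81.1
```

```text
t6.6 [0.5704 0.0051 0.0414] head 81.03 w 0.0400 F [-0.7 -0.8 -0.8] j6 0.17
delta_pos [0.2342 0.8987 0.0046] yaw -0.0015
```

>>> {"api": "jog_arm", "payload": {
  "deltas": [
    {"delta_pos":[0.06,0.225,0],"yaw":0,"fingers":0.3},
    {"delta_pos":[0.12,0.45,0],"yaw":0,"fingers":0.3},
    {"delta_pos":[0.18,0.68,0],"yaw":0,"fingers":0.3},
    {"delta_pos":[0.235,0.9,0],"yaw":0,"fingers":0.3},
    {"delta_pos":[0.235,0.9,0],"yaw":0,"fingers":0.3},
    {"delta_pos":[0.235,0.9,0],"yaw":0,"fingers":0.3},
    {"delta_pos":[0.235,0.9,0],"yaw":0,"fingers":0.3},
    {"delta_pos":[0.235,0.9,0],"yaw":0,"fingers":0.3},
    {"delta_pos":[0.235,0.9,0],"yaw":0,"fingers":0.3},
    {"delta_pos":[0.235,0.9,0],"yaw":0,"fingers":0.3}
  ]
}}

```text
clock: 7.6
eef_pos: [0.542, 0.2811, 0.0403]
tool_rot: [0.079, 0.997, -0.001, -0.001]
ft_force: [0.1, -0.2, -1.7]
grip_width: 0.0399
grasp_force: 60.8
```

```bash
python3 go.py .543 .2824 -.034 81.1
```

```text
t7.6 [0.542  0.2811 0.0403] head 80.92 w 0.0399 F [ 0.1 -0.2 -1.7] j6 0.64
delta_pos [-0.0026  0.0047  0.2477] yaw -0.004
```

>>> {"api": "jog_arm", "payload": {
  "deltas": [
    {"delta_pos":[0,0,0.08],"yaw":0,"fingers":0.3},
    {"delta_pos":[0,0,0.15],"yaw":0,"fingers":0.3},
    {"delta_pos":[0,0,0.2],"yaw":0,"fingers":0.3},
    {"delta_pos":[0,0,0.23],"yaw":0,"fingers":0.3},
    {"delta_pos":[0,0,0.24],"yaw":0,"fingers":0.3},
    {"delta_pos":[0,0,0.248],"yaw":0,"fingers":0.3},
    {"delta_pos":[0,0,0.248],"yaw":0,"fingers":0.3},
    {"delta_pos":[0,0,0.248],"yaw":0,"fingers":0.3}
  ]
}}

```text
clock: 8.4
eef_pos: [0.5428, 0.2831, -0.0325]
tool_rot: [0.078, 0.997, 0.0, 0.001]
ft_force: [-0.3, 0.3, -1.2]
grip_width: 0.0399
grasp_force: 60.8
```

>>> {"api": "jog_arm", "payload": {
  "deltas": [
    {"delta_pos":[0,0,0.004],"yaw":0,"fingers":0.3},
    {"delta_pos":[0,0,0.007],"yaw":0,"fingers":0.3},
    {"delta_pos":[0,0,0.007],"yaw":0,"fingers":0.3},
    {"delta_pos":[0,0,0.007],"yaw":0,"fingers":0.3}
  ]
}}

```text
clock: 8.8
eef_pos: [0.5421, 0.2828, -0.0355]
tool_rot: [0.078, 0.997, -0.0, 0.0]
ft_force: [0.2, -0.2, 0.0]
grip_width: 0.0398
grasp_force: 60.8
```

>>> {"api": "jog_arm", "payload": {
  "deltas": [
    {"delta_pos":[0,0,0],"yaw":0,"fingers":0.6},
    {"delta_pos":[0,0,0],"yaw":0,"fingers":0.6},
    {"delta_pos":[0,0,0],"yaw":0,"fingers":0.6},
    {"delta_pos":[0,0,0],"yaw":0,"fingers":0.6},
    {"delta_pos":[0,0,-0.1],"yaw":0,"fingers":0.6},
    {"delta_pos":[0,0,-0.2],"yaw":0,"fingers":0.6},
    {"delta_pos":[0,0,-0.3],"yaw":0,"fingers":0.6},
    {"delta_pos":[0,0,-0.3],"yaw":0,"fingers":0.6},
    {"delta_pos":[0,0,-0.3],"yaw":0,"fingers":0.6}
  ]
}}

```text
clock: 9.7
eef_pos: [0.5428, 0.2831, 0.0555]
tool_rot: [0.078, 0.997, 0.001, 0.001]
ft_force: [-0.5, -0.3, -0.7]
grip_width: 0.0511
grasp_force: 0.0
```

```bash
python3 go.py .684 .008 .05 90
python3 - <<'E'
from m import *
c=cam("side"); w=cloud(c); save(c,"s3.png",(150,200,360,360),3)
c=cam("top"); w=cloud(c); u,v=map(int,proj(c,(.543,.2824,.019))); 
bm=(w[...,2]>.012)&(c["image"].max(-1).astype(int)-c["image"].min(-1)<60); mm,ce,a=comp(bm,(u-22,v-22,u+22,v+22)); print(a,ray(c,*ce,.019),np.nanmedian(w[...,2][mm>0]))
E
```

```text
t9.7 [0.5428 0.2831 0.0555] head 81.03 w 0.0511 F [-0.5 -0.3 -0.7] j6 0.64
delta_pos [-0.6078 -0.8325  0.0182] yaw -0.1993
739 [0.55754286 0.29915928 0.019     ] 0.20163363286952743
```

View pics/s3.png

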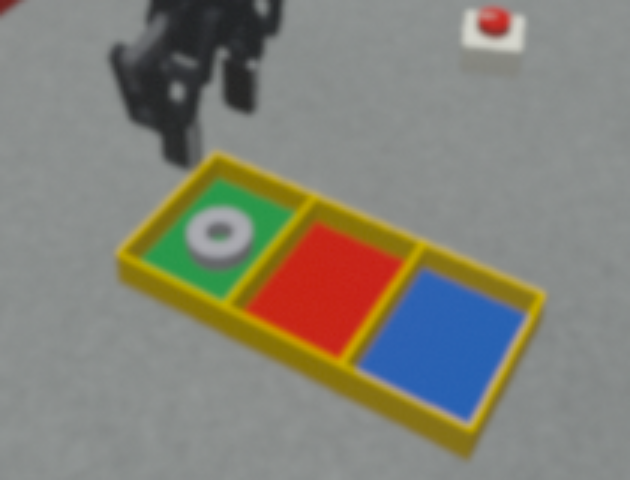

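The bearing, at (219,237), lies flat in the middle of the green pocket. Next is the black regulator.

>>> {"api": "jog_arm", "payload": {
  "deltas": [
    {"delta_pos":[-0.608,-0.832,0],"yaw":-0.199,"fingers":0.78},
    {"delta_pos":[-0.608,-0.832,0],"yaw":-0.199,"fingers":0.78},
    {"delta_pos":[-0.608,-0.832,0],"yaw":-0.199,"fingers":0.78},
    {"delta_pos":[-0.608,-0.832,0],"yaw":-0.199,"fingers":0.78},
    {"delta_pos":[-0.608,-0.832,0],"yaw":-0.199,"fingers":0.78},
    {"delta_pos":[-0.608,-0.832,0],"yaw":-0.199,"fingers":0.78},
    {"delta_pos":[-0.608,-0.832,0],"yaw":-0.199,"fingers":0.78},
    {"delta_pos":[-0.608,-0.832,0],"yaw":-0.199,"fingers":0.78},
    {"delta_pos":[-0.608,-0.832,0],"yaw":-0.199,"fingers":0.78},
    {"delta_pos":[-0.608,-0.832,0],"yaw":-0.199,"fingers":0.78},
    {"delta_pos":[-0.608,-0.832,0],"yaw":-0.199,"fingers":0.78}
  ]
}}

```text
clock: 10.9
eef_pos: [0.6828, 0.0099, 0.0545]
tool_rot: [-0.001, 1.0, 0.0, -0.0]
ft_force: [0.2, -1.0, 0.7]
grip_width: 0.0665
grasp_force: 0.0
```

```bash
python3 go.py .684 .008 -.036 90
```

```text
t10.9 [0.6828 0.0099 0.0545] head 90.15 w 0.0665 F [ 0.2 -1.   0.7] j6 0.01
delta_pos [-0.0041 -0.0065  0.3016] yaw 0.0033
```

>>> {"api": "jog_arm", "payload": {
  "deltas": [
    {"delta_pos":[0,-0.003,0.1],"yaw":0,"fingers":0.78},
    {"delta_pos":[0,-0.003,0.18],"yaw":0,"fingers":0.78},
    {"delta_pos":[0,-0.003,0.24],"yaw":0,"fingers":0.78},
    {"delta_pos":[0,-0.003,0.28],"yaw":0,"fingers":0.78},
    {"delta_pos":[0,-0.003,0.3],"yaw":0,"fingers":0.78},
    {"delta_pos":[0,-0.003,0.3],"yaw":0,"fingers":0.78},
    {"delta_pos":[0,-0.003,0.3],"yaw":0,"fingers":0.78}
  ]
}}

```text
clock: 11.6
eef_pos: [0.6842, 0.0072, -0.0344]
tool_rot: [-0.0, 1.0, -0.0, 0.001]
ft_force: [0.1, 0.0, -0.4]
grip_width: 0.0664
grasp_force: 0.0
```

>>> {"api": "jog_arm", "payload": {
  "deltas": [
    {"delta_pos":[0,0,0],"yaw":0,"fingers":0.6},
    {"delta_pos":[0,0,0],"yaw":0,"fingers":0.4},
    {"delta_pos":[0,0,0],"yaw":0,"fingers":0.4},
    {"delta_pos":[0,0,0],"yaw":0,"fingers":0.4},
    {"delta_pos":[0,0,0],"yaw":0,"fingers":0.4},
    {"delta_pos":[0,0,0],"yaw":0,"fingers":0.4}
  ]
}}

```text
clock: 12.2
eef_pos: [0.6848, 0.0069, -0.0339]
tool_rot: [0.0, 1.0, 0.0, 0.001]
ft_force: [0.2, 0.4, 6.5]
grip_width: 0.0446
grasp_force: 63.5
```

>>> {"api": "jog_arm", "payload": {
  "deltas": [
    {"delta_pos":[0,0,-0.05],"yaw":0,"fingers":0.4},
    {"delta_pos":[0,0,-0.15],"yaw":0,"fingers":0.4},
    {"delta_pos":[0,0,-0.25],"yaw":0,"fingers":0.4},
    {"delta_pos":[0,0,-0.28],"yaw":0,"fingers":0.4},
    {"delta_pos":[0,0,-0.28],"yaw":0,"fingers":0.4},
    {"delta_pos":[0,0,-0.28],"yaw":0,"fingers":0.4}
  ]
}}

```text
clock: 12.8
eef_pos: [0.6825, 0.0069, 0.0472]
tool_rot: [0.0, 1.0, -0.0, -0.001]
ft_force: [-0.3, -0.1, -2.1]
grip_width: 0.0447
grasp_force: 62.9
```

```bash
python3 go.py .57 .15 .05 86 .466 .2945 .05 81.1
```

```text
t12.8 [0.6825 0.0069 0.0472] head 89.99 w 0.0447 F [-0.3 -0.1 -2.1] j6 0.01
delta_pos [ 0.375   0.4769 -0.0092] yaw 0.0886
delta_pos [ 0.3794  0.4563 -0.    ] yaw 0.1089
```

>>> {"api": "jog_arm", "payload": {
  "deltas": [
    {"delta_pos":[0.1,0.13,0],"yaw":0.02,"fingers":0.4},
    {"delta_pos":[0.2,0.26,0],"yaw":0.05,"fingers":0.4},
    {"delta_pos":[0.3,0.39,0],"yaw":0.08,"fingers":0.4},
    {"delta_pos":[0.4,0.53,0],"yaw":0.11,"fingers":0.4},
    {"delta_pos":[0.5,0.66,0],"yaw":0.14,"fingers":0.4},
    {"delta_pos":[0.6,0.79,0],"yaw":0.17,"fingers":0.4},
    {"delta_pos":[0.68,0.9,0],"yaw":0.198,"fingers":0.4},
    {"delta_pos":[0.727,0.958,0],"yaw":0.198,"fingers":0.4},
    {"delta_pos":[0.727,0.958,0],"yaw":0.198,"fingers":0.4},
    {"delta_pos":[0.727,0.958,0],"yaw":0.198,"fingers":0.4},
    {"delta_pos":[0.727,0.958,0],"yaw":0.198,"fingers":0.4}
  ]
}}

```text
clock: 13.9
eef_pos: [0.4654, 0.2932, 0.0475]
tool_rot: [0.078, 0.997, -0.001, -0.001]
ft_force: [0.4, 0.7, -0.9]
grip_width: 0.0448
grasp_force: 62.8
```

```bash
python3 go.py .466 .2945 -.028 81.1
```

```text
t13.9 [0.4654 0.2932 0.0475] head 81.01 w 0.0448 F [ 0.4  0.7 -0.9] j6 0.72
delta_pos [-0.0014  0.0046  0.2516] yaw -0.0019
```

>>> {"api": "jog_arm", "payload": {
  "deltas": [
    {"delta_pos":[0,0.002,0.08],"yaw":0,"fingers":0.4},
    {"delta_pos":[0,0.002,0.15],"yaw":0,"fingers":0.4},
    {"delta_pos":[0,0.002,0.2],"yaw":0,"fingers":0.4},
    {"delta_pos":[0,0.002,0.23],"yaw":0,"fingers":0.4},
    {"delta_pos":[0,0.002,0.245],"yaw":0,"fingers":0.4},
    {"delta_pos":[0,0.002,0.252],"yaw":0,"fingers":0.4},
    {"delta_pos":[0,0.002,0.252],"yaw":0,"fingers":0.4},
    {"delta_pos":[0,0.002,0.252],"yaw":0,"fingers":0.4}
  ]
}}

```text
clock: 14.7
eef_pos: [0.4662, 0.2953, -0.0264]
tool_rot: [0.078, 0.997, 0.0, 0.001]
ft_force: [0.1, 0.2, -2.4]
grip_width: 0.0451
grasp_force: 62.8
```

>>> {"api": "jog_arm", "payload": {
  "deltas": [
    {"delta_pos":[0,0,0.004],"yaw":0,"fingers":0.4},
    {"delta_pos":[0,0,0.008],"yaw":0,"fingers":0.4},
    {"delta_pos":[0,0,0.01],"yaw":0,"fingers":0.4},
    {"delta_pos":[0,0,0.01],"yaw":0,"fingers":0.4}
  ]
}}

```text
clock: 15.1
eef_pos: [0.4655, 0.2951, -0.0299]
tool_rot: [0.078, 0.997, 0.0, 0.0]
ft_force: [-0.5, -0.8, 1.1]
grip_width: 0.0445
grasp_force: 63.1
```

Contact. Release and lift.

>>> {"api": "jog_arm", "payload": {
  "deltas": [
    {"delta_pos":[0,0,0],"yaw":0,"fingers":0.68},
    {"delta_pos":[0,0,0],"yaw":0,"fingers":0.68},
    {"delta_pos":[0,0,0],"yaw":0,"fingers":0.68},
    {"delta_pos":[0,0,0],"yaw":0,"fingers":0.68},
    {"delta_pos":[0,0,-0.1],"yaw":0,"fingers":0.68},
    {"delta_pos":[0,0,-0.2],"yaw":0,"fingers":0.68},
    {"delta_pos":[0,0,-0.35],"yaw":0,"fingers":0.68},
    {"delta_pos":[0,0,-0.35],"yaw":0,"fingers":0.68},
    {"delta_pos":[0,0,-0.35],"yaw":0,"fingers":0.68}
  ]
}}

```text
clock: 16.0
eef_pos: [0.4666, 0.2956, 0.0764]
tool_rot: [0.078, 0.997, 0.001, 0.001]
ft_force: [-0.5, -0.7, 0.1]
grip_width: 0.0579
grasp_force: 0.0
```

```bash
python3 go.py .47 .02 .08 46 .4525 -.2974 .08 5.2;  python3 -c "
from h import *
c=cam('side'); save(c,'s4.png',(150,200,360,360),3)"
```

```text
t16.0 [0.4666 0.2956 0.0764] head 81.08 w 0.0579 F [-0.5 -0.7  0.1] j6 0.72
delta_pos [-0.1538 -0.9059 -0.0121] yaw 0.7795
delta_pos [-0.693  -0.8016 -0.    ] yaw 0.9067
```

View pics/s4.png

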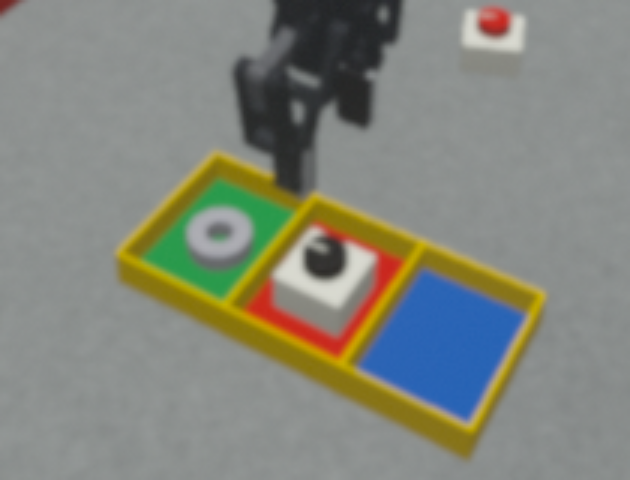

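The regulator, at (325,280), stands flat in the red pocket. Next is lid_b's ridge.

>>> {"api": "jog_arm", "payload": {
  "deltas": [
    {"delta_pos":[-0.154,-0.906,-0.012],"yaw":0.78,"fingers":0.4},
    {"delta_pos":[-0.154,-0.906,-0.012],"yaw":0.78,"fingers":0.4},
    {"delta_pos":[-0.154,-0.906,-0.012],"yaw":0.78,"fingers":0.4},
    {"delta_pos":[-0.154,-0.906,-0.012],"yaw":0.78,"fingers":0.4},
    {"delta_pos":[-0.154,-0.906,-0.012],"yaw":0.78,"fingers":0.4},
    {"delta_pos":[-0.154,-0.906,-0.012],"yaw":0.78,"fingers":0.4},
    {"delta_pos":[-0.154,-0.906,-0.012],"yaw":0.78,"fingers":0.4},
    {"delta_pos":[-0.154,-0.906,-0.012],"yaw":0.78,"fingers":0.4},
    {"delta_pos":[-0.154,-0.906,-0.012],"yaw":0.78,"fingers":0.4},
    {"delta_pos":[-0.154,-0.906,-0.012],"yaw":0.78,"fingers":0.4},
    {"delta_pos":[-0.154,-0.906,-0.012],"yaw":0.78,"fingers":0.4}
  ]
}}

```text
clock: 17.15
eef_pos: [0.4689, 0.0204, 0.0783]
tool_rot: [0.374, 0.928, -0.0, -0.0]
ft_force: [-0.0, 0.6, -0.9]
grip_width: 0.0342
grasp_force: 0.0
```

>>> {"api": "jog_arm", "payload": {
  "deltas": [
    {"delta_pos":[-0.693,-0.802,0],"yaw":0.907,"fingers":0.4},
    {"delta_pos":[-0.693,-0.802,0],"yaw":0.907,"fingers":0.4},
    {"delta_pos":[-0.693,-0.802,0],"yaw":0.907,"fingers":0.4},
    {"delta_pos":[-0.693,-0.802,0],"yaw":0.907,"fingers":0.4},
    {"delta_pos":[-0.693,-0.802,0],"yaw":0.907,"fingers":0.4},
    {"delta_pos":[-0.693,-0.802,0],"yaw":0.907,"fingers":0.4},
    {"delta_pos":[-0.693,-0.802,0],"yaw":0.907,"fingers":0.4},
    {"delta_pos":[-0.693,-0.802,0],"yaw":0.907,"fingers":0.4},
    {"delta_pos":[-0.693,-0.802,0],"yaw":0.907,"fingers":0.4},
    {"delta_pos":[-0.693,-0.802,0],"yaw":0.907,"fingers":0.4},
    {"delta_pos":[-0.693,-0.802,0],"yaw":0.907,"fingers":0.4},
    {"delta_pos":[-0.693,-0.802,0],"yaw":0.907,"fingers":0.4}
  ]
}}

```text
clock: 18.35
eef_pos: [0.4516, -0.297, 0.0787]
tool_rot: [0.674, 0.739, 0.0, -0.0]
ft_force: [0.3, -0.3, 0.1]
grip_width: 0.0341
grasp_force: 0.0
```

```bash
python3 go.py .4525 -.2974 .02 5.2; python3 tip.py; python3 -c "
from h import *
c=cam('side'); save(c,'s5.png',(240,80,380,190),5)"
```

```text
t18.4 [ 0.4516 -0.297   0.0787] head 5.28 w 0.0341 F [ 0.3 -0.3  0.1] j6 0.90
delta_pos [-0.0017  0.0028  0.1956] yaw 0.0018
side 2023 lowest [[0.4256, -0.2911, 0.1306], [0.4773, -0.2888, 0.1354], [0.4271, -0.2937, 0.1385], [0.4276, -0.2945, 0.1411]] y range -0.315 -0.249 x 0.392 0.51
top 2743 lowest [[0.4906, -0.2609, 0.0401], [0.4949, -0.2608, 0.0414], [0.4641, -0.2636, 0.0419], [0.4772, -0.2617, 0.0429]] y range -0.331 -0.24 x 0.392 0.511
[ 0.45161939 -0.29696354  0.07866634] [-5.81705039e-01  3.94693992e-01 -8.54813604e-02  1.09065140e+00
  6.10824095e-05  8.96934088e-01] 0.034129204154733764
```

View pics/s5.png

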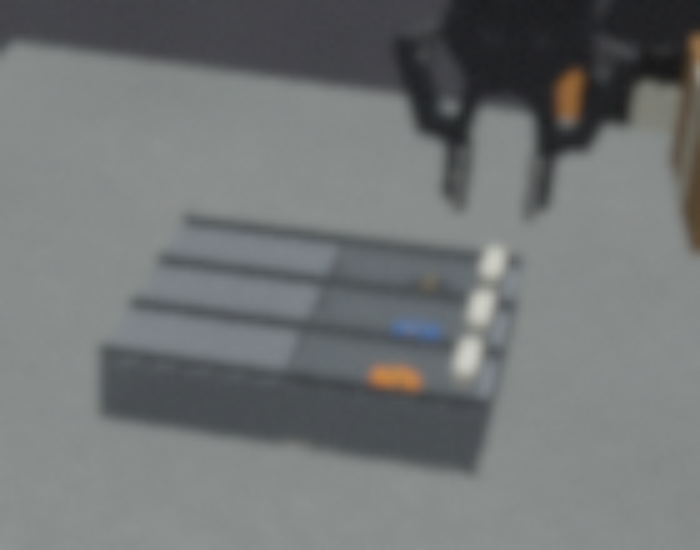

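The fingers, at (455,200) and (540,205), stand either side in x of the middle ridge at (480,308). I lower them to straddle it loosely.

>>> {"api": "jog_arm", "payload": {
  "deltas": [
    {"delta_pos":[0,0,0.1],"yaw":0,"fingers":0.4},
    {"delta_pos":[0,0,0.17],"yaw":0,"fingers":0.4},
    {"delta_pos":[0,0,0.2],"yaw":0,"fingers":0.4},
    {"delta_pos":[0,0,0.22],"yaw":0,"fingers":0.4},
    {"delta_pos":[0,0,0.233],"yaw":0,"fingers":0.4},
    {"delta_pos":[0,0,0.233],"yaw":0,"fingers":0.25},
    {"delta_pos":[0,0,0.233],"yaw":0,"fingers":0.25},
    {"delta_pos":[0,0,0.233],"yaw":0,"fingers":0.25},
    {"delta_pos":[0,0,0.233],"yaw":0,"fingers":0.25}
  ]
}}

```text
clock: 19.4
eef_pos: [0.4517, -0.2985, 0.0093]
tool_rot: [0.675, 0.738, 0.0, 0.001]
ft_force: [-0.3, -0.3, -0.8]
grip_width: 0.0215
grasp_force: 0.0
```

>>> {"api": "jog_arm", "payload": {
  "deltas": [
    {"delta_pos":[0,0.01,0],"yaw":0,"fingers":0.25},
    {"delta_pos":[0,0.02,0],"yaw":0,"fingers":0.25},
    {"delta_pos":[0,0.03,0],"yaw":0,"fingers":0.25},
    {"delta_pos":[0,0.05,0],"yaw":0,"fingers":0.25},
    {"delta_pos":[0,0.07,0],"yaw":0,"fingers":0.25},
    {"delta_pos":[0,0.09,0],"yaw":0,"fingers":0.25},
    {"delta_pos":[0,0.1,0],"yaw":0,"fingers":0.25},
    {"delta_pos":[0,0.1,0],"yaw":0,"fingers":0.25}
  ]
}}

```text
clock: 20.2
eef_pos: [0.4821, -0.2954, 0.0085]
tool_rot: [0.674, 0.738, 0.0, 0.0]
ft_force: [0.5, 0.6, 0.1]
grip_width: 0.0209
grasp_force: 0.0
```

```bash
python3 go.py; python3 -c "
from h import *
c=cam('side'); save(c,'s6.png',(240,80,380,190),5)"
```

```text
t20.2 [ 0.4821 -0.2954  0.0085] head 5.20 w 0.0209 F [0.5 0.6 0.1] j6 0.93
```

View pics/s6.png

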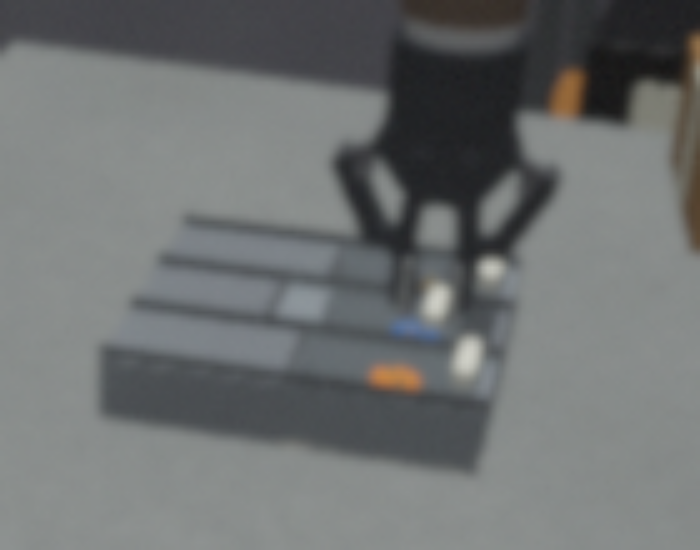

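The middle ridge has moved to (437,300), so only lid_b is sliding. I continue.

>>> {"api": "jog_arm", "payload": {
  "deltas": [
    {"delta_pos":[0,0.03,0],"yaw":0,"fingers":0.25},
    {"delta_pos":[0,0.06,0],"yaw":0,"fingers":0.25},
    {"delta_pos":[0,0.1,0],"yaw":0,"fingers":0.25},
    {"delta_pos":[0,0.14,0],"yaw":0,"fingers":0.25},
    {"delta_pos":[0,0.18,0],"yaw":0,"fingers":0.25},
    {"delta_pos":[0,0.21,0],"yaw":0,"fingers":0.25},
    {"delta_pos":[0,0.24,0],"yaw":0,"fingers":0.25},
    {"delta_pos":[0,0.26,0],"yaw":0,"fingers":0.25},
    {"delta_pos":[0,0.262,0],"yaw":0,"fingers":0.25},
    {"delta_pos":[0,0.262,0],"yaw":0,"fingers":0.25}
  ]
}}

```text
clock: 21.25
eef_pos: [0.56, -0.2886, 0.0088]
tool_rot: [0.674, 0.738, 0.0, 0.0]
ft_force: [0.1, -0.1, -0.3]
grip_width: 0.0214
grasp_force: 0.0
```

>>> {"api": "jog_arm", "payload": {
  "deltas": [
    {"delta_pos":[0,-0.01,0],"yaw":0,"fingers":0.3},
    {"delta_pos":[0,-0.01,-0.1],"yaw":0,"fingers":0.3},
    {"delta_pos":[0,-0.01,-0.25],"yaw":0,"fingers":0.5},
    {"delta_pos":[0.5,0.0,-0.4],"yaw":0,"fingers":0.5},
    {"delta_pos":[0.5,0.0,-0.4],"yaw":0,"fingers":0.5},
    {"delta_pos":[0.5,0.0,-0.4],"yaw":0,"fingers":0.5},
    {"delta_pos":[0.5,0.0,-0.4],"yaw":0,"fingers":0.5},
    {"delta_pos":[0.5,0.0,-0.4],"yaw":0,"fingers":0.5},
    {"delta_pos":[0.5,0.0,-0.4],"yaw":0,"fingers":0.5},
    {"delta_pos":[0.5,0.0,-0.4],"yaw":0,"fingers":0.5}
  ]
}}

```text
clock: 22.25
eef_pos: [0.5455, -0.1405, 0.1279]
tool_rot: [0.675, 0.738, -0.0, -0.0]
ft_force: [0.5, -0.8, -0.5]
grip_width: 0.0426
grasp_force: 0.0
```

```bash
python3 go.py
cat > look.py <<'E'
from m import *
import sys
c=cam("top"); im=c["image"]; hsv=cv2.cvtColor(im,cv2.COLOR_RGB2HSV); H,S,V=[hsv[...,i].astype(int) for i in range(3)]; w=cloud(c)
save(c,sys.argv[1],(320,120,460,270),4)
m=(abs(H-110)<12)&(S>120); mm,ce,a=comp(m,(365,200,415,255)); z=w[...,2][mm>0]
print("cap",a,ce,ray(c,*ce,.036),hull_rect(c,mm,.036),np.nanpercentile(z,[5,50,95]))
t=mm*(w[...,2]>.033); 
if t.sum()>20: print("top only",hull_rect(c,t.astype(np.uint8),.036), np.nanmean(w[t>0],0))
rm=(w[...,2]>.050)&(w[...,2]<.07)
n,l,s,cc=cv2.connectedComponentsWithStats(rm.astype(np.uint8))
for i in range(1,n):
    if s[i,4]>60 and 320<cc[i][0]<460: print("ridge",s[i,4],ray(c,*cc[i],.058))
E
python3 look.py t2.png
```

```text
t22.2 [ 0.5455 -0.1405  0.1279] head 5.05 w 0.0426 F [ 0.5 -0.8 -0.5] j6 1.23Traceback (most recent call last):
  File "look.py", line 5, in <module>
    m=(abs(H-110)<12)&(S>120); mm,ce,a=comp(m,(365,200,415,255)); z=w[...,2][mm>0]
                                       ~~~~^^^^^^^^^^^^^^^^^^^^^
  File "m.py", line 4, in comp
    n,l,s,ce=cv2.connectedComponentsWithStats(m); i=1+np.argmax(s[1:,4]);
                                                      ~~~~~~~~~^^^^^^^^^
    return _wrapfunc(a, 'argmax', axis=axis, out=out, **kwds)
    return bound(*args, **kwds)
ValueError: attempt to get argmax of an empty sequence
```

View pics/t2.png

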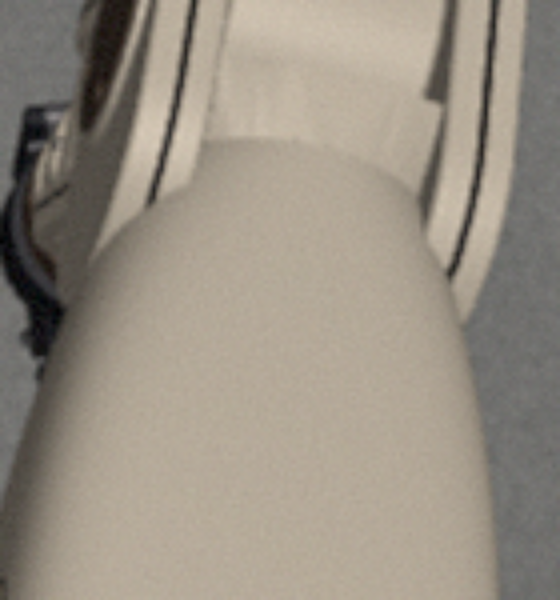

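The arm hides the organiser from the top camera, so I swing it clear.

>>> {"api": "jog_arm", "payload": {
  "deltas": [
    {"delta_pos":[0.7,0,0],"yaw":0,"fingers":0.5},
    {"delta_pos":[0.7,0,0],"yaw":0,"fingers":0.5},
    {"delta_pos":[0.7,0,0],"yaw":0,"fingers":0.5},
    {"delta_pos":[0.7,0,0],"yaw":0,"fingers":0.5},
    {"delta_pos":[0.7,0,0],"yaw":0,"fingers":0.5},
    {"delta_pos":[0.7,0,0],"yaw":0,"fingers":0.5}
  ]
}}

```text
clock: 22.9
eef_pos: [0.527, 0.0709, 0.128]
tool_rot: [0.674, 0.739, -0.0, -0.0]
ft_force: [-0.0, -0.7, -0.0]
grip_width: 0.0427
grasp_force: 0.0
```

```bash
python3 go.py; python3 look.py t3.png
```

```text
t22.9 [0.527  0.0709 0.128 ] head 5.29 w 0.0427 F [-0.  -0.7 -0. ] j6 1.61
cap 141 [386.13475177 226.79432624] [ 0.48670792 -0.28877198  0.036     ] ((487.3855285644531, -288.5245361328125), (31.621707916259766, 24.33799171447754), 89.57025146484375) [0.02227899 0.03599746 0.03914643]
top only ((487.3685607910156, -290.79241943359375), (27.08576202392578, 24.338001251220703), 89.57012939453125) [ 0.48710472 -0.29115564  0.03654287]
ridge 157 [ 0.84274311 -0.30751603  0.058     ]
ridge 186 [ 0.83559088 -0.23859287  0.058     ]
ridge 105 [ 0.55603905 -0.28763512  0.058     ]
ridge 109 [ 0.45835028 -0.36251844  0.058     ]
ridge 111 [ 0.44630041 -0.23146522  0.058     ]
```

View pics/t3.png

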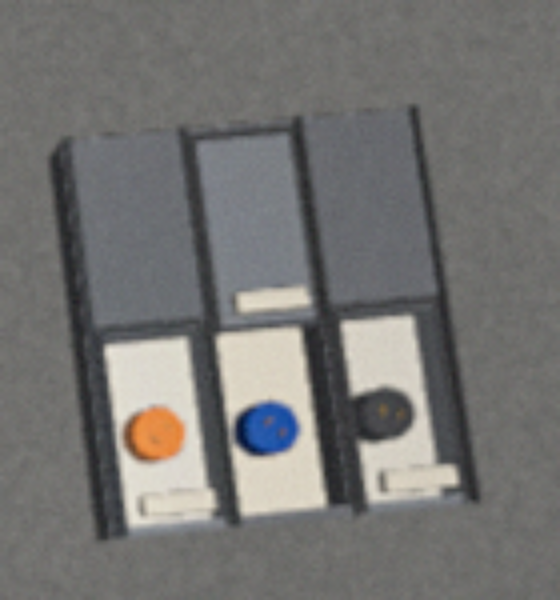

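The lid is 104 mm open, with its ridge at (273,298), and the blue capacitor stands clear at (267,428). The neighbouring lids haven't moved.

```bash
python3 go.py .51 -.12 .1 5.2 .4873 -.2915 .05 5.2
```

```text
t22.9 [0.5271 0.0695 0.1281] head 5.18 w 0.0426 F [-0.2 -0.6  0.4] j6 1.61
delta_pos [-0.624  -0.1138  0.0937] yaw -0.0005
delta_pos [-0.5625 -0.1272  0.1667] yaw -0.0
```

>>> {"api": "jog_arm", "payload": {
  "deltas": [
    {"delta_pos":[-0.624,-0.114,0.094],"yaw":0,"fingers":0.55},
    {"delta_pos":[-0.624,-0.114,0.094],"yaw":0,"fingers":0.55},
    {"delta_pos":[-0.624,-0.114,0.094],"yaw":0,"fingers":0.55},
    {"delta_pos":[-0.624,-0.114,0.094],"yaw":0,"fingers":0.55},
    {"delta_pos":[-0.624,-0.114,0.094],"yaw":0,"fingers":0.55},
    {"delta_pos":[-0.624,-0.114,0.094],"yaw":0,"fingers":0.55}
  ]
}}

```text
clock: 23.55
eef_pos: [0.509, -0.1225, 0.1]
tool_rot: [0.677, 0.736, -0.0, -0.0]
ft_force: [0.4, 0.8, 0.0]
grip_width: 0.0466
grasp_force: 0.0
```

>>> {"api": "jog_arm", "payload": {
  "deltas": [
    {"delta_pos":[-0.562,-0.127,0.167],"yaw":0,"fingers":0.55},
    {"delta_pos":[-0.562,-0.127,0.167],"yaw":0,"fingers":0.55},
    {"delta_pos":[-0.562,-0.127,0.167],"yaw":0,"fingers":0.55},
    {"delta_pos":[-0.562,-0.127,0.167],"yaw":0,"fingers":0.55},
    {"delta_pos":[-0.562,-0.127,0.167],"yaw":0,"fingers":0.55},
    {"delta_pos":[-0.562,-0.127,0.167],"yaw":0,"fingers":0.55},
    {"delta_pos":[-0.562,-0.127,0.167],"yaw":0,"fingers":0.55},
    {"delta_pos":[-0.562,-0.127,0.167],"yaw":0,"fingers":0.55}
  ]
}}

```text
clock: 24.35
eef_pos: [0.4878, -0.2895, 0.0509]
tool_rot: [0.674, 0.739, 0.0, 0.0]
ft_force: [-0.8, 0.6, -1.3]
grip_width: 0.0473
grasp_force: 0.0
```

```bash
python3 go.py .4873 -.2915 -.029 5.2;  python3 -c "
from h import *
c=cam('side'); save(c,'s7.png',(240,80,380,190),5)"
```

```text
t24.4 [ 0.4878 -0.2895  0.0509] head 5.29 w 0.0473 F [-0.8  0.6 -1.3] j6 0.94
delta_pos [-0.0066 -0.0023  0.2664] yaw 0.0021
```

View pics/s7.png

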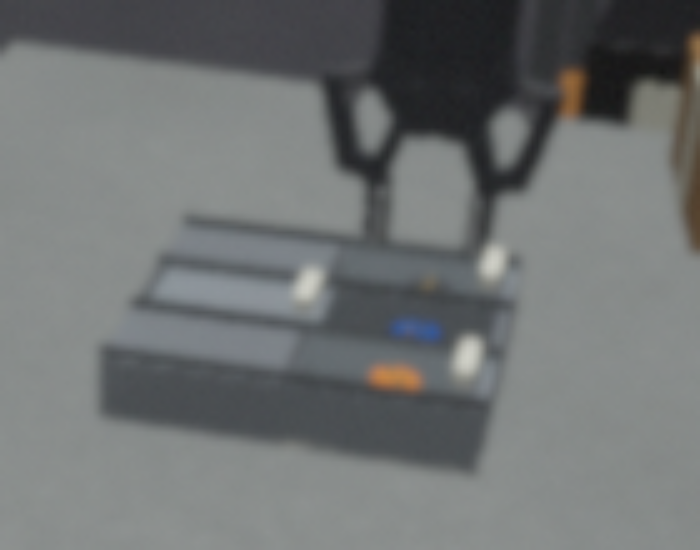

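The tips at (375,240) and (483,245) are over the blue cap at (416,328). I check the x alignment by projection before going down.

```bash
python3 -c "
from h import *
c=cam('side')
for p in [(.4873,-.2915,.036),(.4873,-.2915,.095),(.4873-.030,-.2942,.095),(.4873+.030,-.2888,.095)]:
    u,v=proj(c,p); print(p,(u-240)*5,(v-80)*5)
w=cloud(c); im=c['image']; hsv=cv2.cvtColor(im,cv2.COLOR_RGB2HSV)
m=(abs(hsv[...,0].astype(int)-110)<12)&(hsv[...,1]>120); m[:140]=0;m[155:]=0;m[:,:310]=0;m[:,340:]=0
print(m.sum(),np.nanmean(w[m],0),np.nanmin(w[m],0),np.nanmax(w[m],0),np.argwhere(m).mean(0))
k=(im.max(-1)<75)&(abs(w[...,2]-.105)<.008)&(abs(w[...,1]+.29)<.05)
q=w[k]; print(len(q),np.sort(q[:,0]).round(4)[::max(1,len(q)//16)])
"
```

```text
(0.4873, -0.2915, 0.036) 416.6645681693592 330.1339351791623
(0.4873, -0.2915, 0.095) 426.7179167671469 240.27606897884993
(0.45730000000000004, -0.2942, 0.095) 478.26143759662784 246.6890822661547
(0.5173, -0.2888, 0.095) 375.8280227926019 233.9443795444403
19 [ 0.48782915 -0.29940807  0.03321451] [ 0.47575322 -0.32642529  0.02048976] [ 0.50723179 -0.28643401  0.04050659] [145.73684211 323.68421053]
2 [0.456  0.4566]
```

Alignment is good (426 expected, 429 seen). Descend and grip.

>>> {"api": "jog_arm", "payload": {
  "deltas": [
    {"delta_pos":[0,0,0.08],"yaw":0,"fingers":0.55},
    {"delta_pos":[0,0,0.14],"yaw":0,"fingers":0.55},
    {"delta_pos":[0,0,0.19],"yaw":0,"fingers":0.55},
    {"delta_pos":[0,0,0.23],"yaw":0,"fingers":0.55},
    {"delta_pos":[0,0,0.255],"yaw":0,"fingers":0.55},
    {"delta_pos":[0,0,0.265],"yaw":0,"fingers":0.55},
    {"delta_pos":[0,0,0.265],"yaw":0,"fingers":0.55},
    {"delta_pos":[0,0,0.265],"yaw":0,"fingers":0.55}
  ]
}}

```text
clock: 25.25
eef_pos: [0.4876, -0.291, -0.0286]
tool_rot: [0.675, 0.738, 0.0, 0.001]
ft_force: [0.0, -0.1, -0.0]
grip_width: 0.0469
grasp_force: 0.0
```

>>> {"api": "jog_arm", "payload": {
  "deltas": [
    {"delta_pos":[0,0,0],"yaw":0,"fingers":0.45},
    {"delta_pos":[0,0,0],"yaw":0,"fingers":0.35},
    {"delta_pos":[0,0,0],"yaw":0,"fingers":0.2},
    {"delta_pos":[0,0,0],"yaw":0,"fingers":0.2},
    {"delta_pos":[0,0,0],"yaw":0,"fingers":0.2},
    {"delta_pos":[0,0,0],"yaw":0,"fingers":0.2},
    {"delta_pos":[0,0,0],"yaw":0,"fingers":0.2}
  ]
}}

```text
clock: 25.95
eef_pos: [0.4877, -0.2912, -0.0283]
tool_rot: [0.675, 0.738, 0.0, 0.001]
ft_force: [-0.6, 0.5, 5.8]
grip_width: 0.0282
grasp_force: 59.3
```

>>> {"api": "jog_arm", "payload": {
  "deltas": [
    {"delta_pos":[0,0,-0.05],"yaw":0,"fingers":0.2},
    {"delta_pos":[0,0,-0.12],"yaw":0,"fingers":0.2},
    {"delta_pos":[0,0,-0.22],"yaw":0,"fingers":0.2},
    {"delta_pos":[0,0,-0.33],"yaw":0,"fingers":0.2},
    {"delta_pos":[0,0,-0.33],"yaw":0,"fingers":0.2},
    {"delta_pos":[0,0,-0.33],"yaw":0,"fingers":0.2}
  ]
}}

```text
clock: 26.55
eef_pos: [0.4875, -0.2911, 0.0704]
tool_rot: [0.675, 0.738, 0.0, 0.001]
ft_force: [-0.9, -0.4, -0.9]
grip_width: 0.0284
grasp_force: 59.1
```

```bash
python3 go.py .46 -.02 .07 43 .389 .2666 .07 81.1 .389 .3066 .07 81.1
```

```text
t26.6 [ 0.4875 -0.2911  0.0704] head 5.16 w 0.0284 F [-0.9 -0.4 -0.9] j6 0.94
delta_pos [ 0.9081 -0.01    0.0013] yaw -0.8408
delta_pos [ 0.8601  0.4784 -0.    ] yaw -0.8467
delta_pos [ 0.0206  0.1317 -0.    ] yaw -0.0
```

>>> {"api": "jog_arm", "payload": {
  "deltas": [
    {"delta_pos":[0.1,0,0],"yaw":-0.1,"fingers":0.2},
    {"delta_pos":[0.22,0,0],"yaw":-0.22,"fingers":0.2},
    {"delta_pos":[0.35,0,0],"yaw":-0.35,"fingers":0.2},
    {"delta_pos":[0.48,0,0],"yaw":-0.48,"fingers":0.2},
    {"delta_pos":[0.61,0,0],"yaw":-0.6,"fingers":0.2},
    {"delta_pos":[0.74,-0.005,0],"yaw":-0.72,"fingers":0.2},
    {"delta_pos":[0.85,-0.01,0],"yaw":-0.84,"fingers":0.2},
    {"delta_pos":[0.908,-0.01,0],"yaw":-0.84,"fingers":0.2},
    {"delta_pos":[0.908,-0.01,0],"yaw":-0.84,"fingers":0.2}
  ]
}}

```text
clock: 27.45
eef_pos: [0.4575, -0.0177, 0.0682]
tool_rot: [0.397, 0.918, -0.001, -0.002]
ft_force: [-0.3, -0.6, -0.1]
grip_width: 0.0283
grasp_force: 59.1
```

>>> {"api": "jog_arm", "payload": {
  "deltas": [
    {"delta_pos":[0.1,0.05,0],"yaw":-0.1,"fingers":0.2},
    {"delta_pos":[0.21,0.11,0],"yaw":-0.22,"fingers":0.2},
    {"delta_pos":[0.33,0.18,0],"yaw":-0.35,"fingers":0.2},
    {"delta_pos":[0.45,0.25,0],"yaw":-0.48,"fingers":0.2},
    {"delta_pos":[0.57,0.32,0],"yaw":-0.6,"fingers":0.2},
    {"delta_pos":[0.69,0.39,0],"yaw":-0.72,"fingers":0.2},
    {"delta_pos":[0.8,0.45,0],"yaw":-0.847,"fingers":0.2},
    {"delta_pos":[0.86,0.478,0],"yaw":-0.847,"fingers":0.2},
    {"delta_pos":[0.86,0.478,0],"yaw":-0.847,"fingers":0.2},
    {"delta_pos":[0.86,0.478,0],"yaw":-0.847,"fingers":0.2}
  ]
}}

```text
clock: 28.45
eef_pos: [0.3883, 0.2658, 0.0688]
tool_rot: [0.078, 0.997, -0.001, -0.001]
ft_force: [-0.1, -0.8, 0.4]
grip_width: 0.028
grasp_force: 59.2
```

```bash
python3 go.py .389 .3066 .03 81.1
```

```text
t28.4 [0.3883 0.2658 0.0688] head 81.08 w 0.0280 F [-0.1 -0.8  0.4] j6 0.76
delta_pos [0.0188 0.1348 0.1293] yaw -0.0005
```

>>> {"api": "jog_arm", "payload": {
  "deltas": [
    {"delta_pos":[0.02,0.132,0],"yaw":0,"fingers":0.2},
    {"delta_pos":[0.02,0.132,0],"yaw":0,"fingers":0.2},
    {"delta_pos":[0.02,0.132,0],"yaw":0,"fingers":0.2},
    {"delta_pos":[0.02,0.132,0.08],"yaw":0,"fingers":0.2},
    {"delta_pos":[0.02,0.132,0.16],"yaw":0,"fingers":0.2},
    {"delta_pos":[0.02,0.132,0.22],"yaw":0,"fingers":0.2},
    {"delta_pos":[0.02,0.132,0.27],"yaw":0,"fingers":0.2},
    {"delta_pos":[0.02,0.132,0.3],"yaw":0,"fingers":0.2},
    {"delta_pos":[0.02,0.132,0.315],"yaw":0,"fingers":0.2},
    {"delta_pos":[0.02,0.132,0.315],"yaw":0,"fingers":0.2},
    {"delta_pos":[0.02,0.132,0.315],"yaw":0,"fingers":0.2}
  ]
}}

```text
clock: 29.55
eef_pos: [0.3894, 0.3069, -0.0241]
tool_rot: [0.078, 0.997, 0.0, 0.0]
ft_force: [-0.8, -0.2, -0.2]
grip_width: 0.0281
grasp_force: 59.4
```

>>> {"api": "jog_arm", "payload": {
  "deltas": [
    {"delta_pos":[0,0,0.005],"yaw":0,"fingers":0.2},
    {"delta_pos":[0,0,0.01],"yaw":0,"fingers":0.2},
    {"delta_pos":[0,0,0.013],"yaw":0,"fingers":0.2},
    {"delta_pos":[0,0,0.013],"yaw":0,"fingers":0.2}
  ]
}}

```text
clock: 29.95
eef_pos: [0.389, 0.3071, -0.0283]
tool_rot: [0.078, 0.997, 0.0, 0.0]
ft_force: [-0.7, -0.4, 1.9]
grip_width: 0.0283
grasp_force: 59.8
```

>>> {"api": "jog_arm", "payload": {
  "deltas": [
    {"delta_pos":[0,0,0],"yaw":0,"fingers":0.5},
    {"delta_pos":[0,0,0],"yaw":0,"fingers":0.5},
    {"delta_pos":[0,0,0],"yaw":0,"fingers":0.5},
    {"delta_pos":[0,0,0],"yaw":0,"fingers":0.5},
    {"delta_pos":[0,0,-0.1],"yaw":0,"fingers":0.5},
    {"delta_pos":[0,0,-0.2],"yaw":0,"fingers":0.5},
    {"delta_pos":[0,0,-0.36],"yaw":0,"fingers":0.5},
    {"delta_pos":[0,0,-0.36],"yaw":0,"fingers":0.5},
    {"delta_pos":[0,0,-0.36],"yaw":0,"fingers":0.5}
  ]
}}

```text
clock: 30.85
eef_pos: [0.3899, 0.3077, 0.0807]
tool_rot: [0.078, 0.997, 0.001, 0.001]
ft_force: [-0.8, -0.3, -1.1]
grip_width: 0.0427
grasp_force: 0.0
```

```bash
python3 go.py .47 .02 .08 43 .5556 -.2879 .08 5.2; python3 -c "
from h import *
c=cam('side'); save(c,'s8.png',(150,200,360,360),3)"
```

```text
t30.9 [0.3899 0.3077 0.0807] head 81.08 w 0.0427 F [-0.8 -0.3 -1.1] j6 0.82
delta_pos [-0.4125 -0.9058  0.0024] yaw 0.8462
delta_pos [-0.9452 -0.4913 -0.    ] yaw 0.84
```

View pics/s8.png

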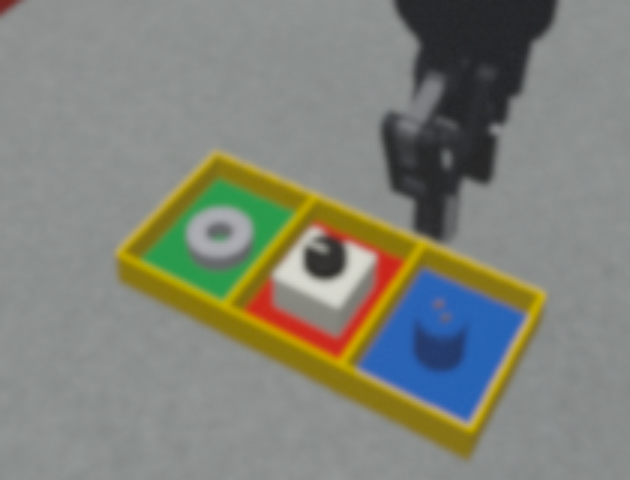

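The blue capacitor, at (440,335), stands upright in the blue pocket, and all three parts are placed. Now I close lid_b, whose ridge is at about (0.556,-0.288).

>>> {"api": "jog_arm", "payload": {
  "deltas": [
    {"delta_pos":[-0.412,-0.906,0],"yaw":0.846,"fingers":0.4},
    {"delta_pos":[-0.412,-0.906,0],"yaw":0.846,"fingers":0.4},
    {"delta_pos":[-0.412,-0.906,0],"yaw":0.846,"fingers":0.4},
    {"delta_pos":[-0.412,-0.906,0],"yaw":0.846,"fingers":0.4},
    {"delta_pos":[-0.412,-0.906,0],"yaw":0.846,"fingers":0.4},
    {"delta_pos":[-0.412,-0.906,0],"yaw":0.846,"fingers":0.4},
    {"delta_pos":[-0.412,-0.906,0],"yaw":0.846,"fingers":0.4},
    {"delta_pos":[-0.412,-0.906,0],"yaw":0.846,"fingers":0.4},
    {"delta_pos":[-0.412,-0.906,0],"yaw":0.846,"fingers":0.4},
    {"delta_pos":[-0.412,-0.906,0],"yaw":0.846,"fingers":0.4}
  ]
}}

```text
clock: 31.9
eef_pos: [0.4679, 0.0206, 0.0787]
tool_rot: [0.397, 0.918, -0.0, -0.001]
ft_force: [-0.7, 0.8, 0.5]
grip_width: 0.0342
grasp_force: 0.0
```

>>> {"api": "jog_arm", "payload": {
  "deltas": [
    {"delta_pos":[-0.945,-0.491,0],"yaw":0.84,"fingers":0.4},
    {"delta_pos":[-0.945,-0.491,0],"yaw":0.84,"fingers":0.4},
    {"delta_pos":[-0.945,-0.491,0],"yaw":0.84,"fingers":0.4},
    {"delta_pos":[-0.945,-0.491,0],"yaw":0.84,"fingers":0.4},
    {"delta_pos":[-0.945,-0.491,0],"yaw":0.84,"fingers":0.4},
    {"delta_pos":[-0.945,-0.491,0],"yaw":0.84,"fingers":0.4},
    {"delta_pos":[-0.945,-0.491,0],"yaw":0.84,"fingers":0.4},
    {"delta_pos":[-0.945,-0.491,0],"yaw":0.84,"fingers":0.4},
    {"delta_pos":[-0.945,-0.491,0],"yaw":0.84,"fingers":0.4},
    {"delta_pos":[-0.945,-0.491,0],"yaw":0.84,"fingers":0.4},
    {"delta_pos":[-0.945,-0.491,0],"yaw":0.84,"fingers":0.4},
    {"delta_pos":[-0.945,-0.491,0],"yaw":0.84,"fingers":0.4}
  ]
}}

```text
clock: 33.1
eef_pos: [0.5547, -0.2872, 0.0798]
tool_rot: [0.674, 0.739, 0.0, 0.0]
ft_force: [0.0, -0.4, -0.9]
grip_width: 0.034
grasp_force: 0.0
```

```bash
python3 go.py .5556 -.2879 .009 5.2
```

```text
t33.1 [ 0.5547 -0.2872  0.0798] head 5.32 w 0.0340 F [ 0.  -0.4 -0.9] j6 1.00
delta_pos [-0.0025  0.0029  0.2359] yaw 0.0026
```

>>> {"api": "jog_arm", "payload": {
  "deltas": [
    {"delta_pos":[0,0,0.1],"yaw":0,"fingers":0.4},
    {"delta_pos":[0,0,0.17],"yaw":0,"fingers":0.4},
    {"delta_pos":[0,0,0.2],"yaw":0,"fingers":0.4},
    {"delta_pos":[0,0,0.22],"yaw":0,"fingers":0.4},
    {"delta_pos":[0,0,0.236],"yaw":0,"fingers":0.4},
    {"delta_pos":[0,0,0.236],"yaw":0,"fingers":0.25},
    {"delta_pos":[0,0,0.236],"yaw":0,"fingers":0.25},
    {"delta_pos":[0,0,0.236],"yaw":0,"fingers":0.25},
    {"delta_pos":[0,0,0.236],"yaw":0,"fingers":0.25}
  ]
}}

```text
clock: 34.0
eef_pos: [0.555, -0.2889, 0.0093]
tool_rot: [0.674, 0.738, 0.0, 0.001]
ft_force: [0.1, -0.3, -0.3]
grip_width: 0.0214
grasp_force: 0.0
```

>>> {"api": "jog_arm", "payload": {
  "deltas": [
    {"delta_pos":[0,-0.02,0],"yaw":0,"fingers":0.25},
    {"delta_pos":[0,-0.05,0],"yaw":0,"fingers":0.25},
    {"delta_pos":[0,-0.09,0],"yaw":0,"fingers":0.25},
    {"delta_pos":[0,-0.13,0],"yaw":0,"fingers":0.25},
    {"delta_pos":[0,-0.17,0],"yaw":0,"fingers":0.25},
    {"delta_pos":[0,-0.21,0],"yaw":0,"fingers":0.25},
    {"delta_pos":[0,-0.25,0],"yaw":0,"fingers":0.25},
    {"delta_pos":[0,-0.28,0],"yaw":0,"fingers":0.25},
    {"delta_pos":[0,-0.31,0],"yaw":0,"fingers":0.25},
    {"delta_pos":[0,-0.32,0],"yaw":0,"fingers":0.25},
    {"delta_pos":[0,-0.32,0],"yaw":0,"fingers":0.25}
  ]
}}

```text
clock: 35.1
eef_pos: [0.4579, -0.2972, 0.0084]
tool_rot: [0.674, 0.738, -0.0, -0.001]
ft_force: [0.3, -0.5, 0.2]
grip_width: 0.021
grasp_force: 0.0
```

```bash
python3 go.py .4474 -.2979 .009 5.2
```

```text
t35.1 [ 0.4579 -0.2972  0.0084] head 5.18 w 0.0210 F [ 0.3 -0.5  0.2] j6 0.90
delta_pos [ 0.0008 -0.0349 -0.0021] yaw -0.0005
```

Slowly on to the stop.

>>> {"api": "jog_arm", "payload": {
  "deltas": [
    {"delta_pos":[0,-0.008,0],"yaw":0,"fingers":0.25},
    {"delta_pos":[0,-0.015,0],"yaw":0,"fingers":0.25},
    {"delta_pos":[0,-0.022,0],"yaw":0,"fingers":0.25},
    {"delta_pos":[0,-0.028,0],"yaw":0,"fingers":0.25},
    {"delta_pos":[0,-0.033,0],"yaw":0,"fingers":0.25},
    {"delta_pos":[0,-0.035,0],"yaw":0,"fingers":0.25},
    {"delta_pos":[0,-0.035,0],"yaw":0,"fingers":0.25}
  ]
}}

```text
clock: 35.8
eef_pos: [0.4482, -0.2983, 0.0086]
tool_rot: [0.674, 0.738, -0.0, -0.0]
ft_force: [0.4, 0.1, 0.3]
grip_width: 0.0213
grasp_force: 0.2
```

>>> {"api": "jog_arm", "payload": {
  "deltas": [
    {"delta_pos":[0,-0.003,0],"yaw":0,"fingers":0.25},
    {"delta_pos":[0,-0.006,0],"yaw":0,"fingers":0.25},
    {"delta_pos":[0,-0.006,0],"yaw":0,"fingers":0.25}
  ]
}}

```text
clock: 36.1
eef_pos: [0.4473, -0.2984, 0.0087]
tool_rot: [0.674, 0.739, 0.0, 0.0]
ft_force: [2.5, 0.5, -2.2]
grip_width: 0.0215
grasp_force: 1.5
```

Force rises to 2.5 N at the stop. Back off, lift, clear away and check.

>>> {"api": "jog_arm", "payload": {
  "deltas": [
    {"delta_pos":[0,0.015,0],"yaw":0,"fingers":0.3},
    {"delta_pos":[0,0.015,0],"yaw":0,"fingers":0.3},
    {"delta_pos":[0,0.015,-0.1],"yaw":0,"fingers":0.3},
    {"delta_pos":[0,0.015,-0.25],"yaw":0,"fingers":0.3},
    {"delta_pos":[0.2,0.015,-0.4],"yaw":0,"fingers":0.3},
    {"delta_pos":[0.9,0,-0.4],"yaw":0,"fingers":0.3},
    {"delta_pos":[0.9,0,-0.4],"yaw":0,"fingers":0.3},
    {"delta_pos":[0.9,0,-0.4],"yaw":0,"fingers":0.3},
    {"delta_pos":[0.9,0,-0.4],"yaw":0,"fingers":0.3},
    {"delta_pos":[0.9,0,-0.4],"yaw":0,"fingers":0.3},
    {"delta_pos":[0.9,0,-0.4],"yaw":0,"fingers":0.3},
    {"delta_pos":[0.9,0,-0.4],"yaw":0,"fingers":0.3}
  ]
}}

```text
clock: 37.3
eef_pos: [0.4221, -0.0293, 0.1288]
tool_rot: [0.674, 0.739, -0.0, 0.0]
ft_force: [-0.4, -0.3, 0.1]
grip_width: 0.0255
grasp_force: 0.0
```

Run:
```python
from m import *
c=cam("top"); w=cloud(c); save(c,"t9.png")
rm=(w[...,2]>.050)&(w[...,2]<.07)
for b in((345,235,378,255),(378,232,408,253),(408,230,440,250)):
    mm,ce,a=comp(rm,b); print("ridge",a,ray(c,*ce,.058))
```

```text
ridge 108 [ 0.4464529  -0.23196433  0.058     ]
ridge 109 [ 0.45234523 -0.29761942  0.058     ]
ridge 109 [ 0.45824982 -0.36277079  0.058     ]
```

View pics/t9.png

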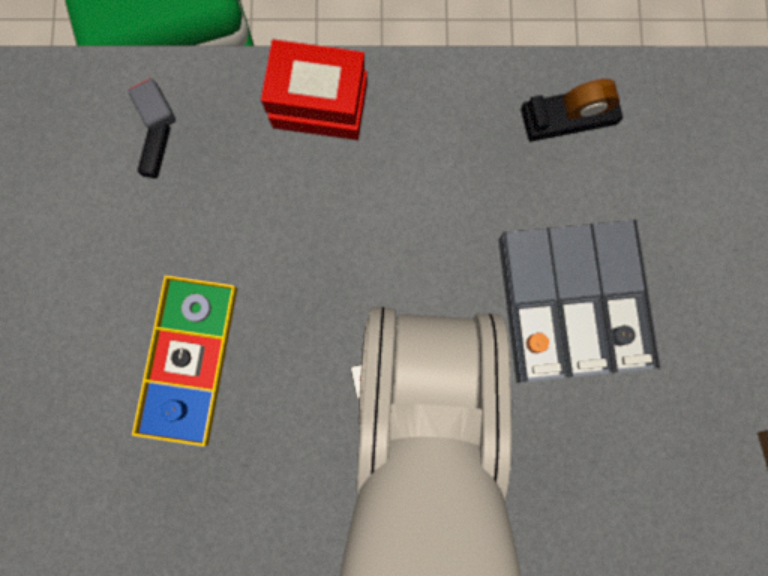

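The bearing (196,307), regulator (182,357) and blue capacitor (173,410) are centred in their pockets. All three lid ridges are back at their starting positions, and the other parts have not moved.

```bash
python3 -c "
from workcell import bot
print(bot.job_done())"
```

```text
the job is handed in; nothing more can be done
None
```

The job is handed in: the kit is in the tray and lid_b is closed again, though no verdict came back; on the way I found the fingertips sit about 38 mm higher than the reported TCP implies, so I worked to the tip height measured by camera.

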